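# Let two tins out of the pantry dispenser and ease its lid shut

### The job

On the pantry counter, let the two tins out of the tin dispenser: with closed fingertips, press the lever paddle right down so the lid opens fully, and keep it down until both tins have rolled into the tray. Then ease the lever back up slowly, over two to three seconds or more, so that the lid comes down fully shut without slamming, and leave it. Work the lid only through the lever, do not touch the tins, and leave everything else on the counter where it stands.

Things in the scene. Friction and masses are not known exactly. Their poses are not given: they have to be found in the camera images.
- dispenser: white tin dispenser fixed to the counter, 295 long (its x), 102 wide (y), 118 high, in mm. Origin on the counter, under the chute's mouth, mid-width; +x runs back into the chute, -x along the open tray (x = 0 to -141, walls 52 high), +y to the lever's side, z up. The floor slopes to the tray at 10 degrees. On the +y side a linkage case, 118 high, fills x = 68 to 142, y up to 86.
- paddle (a point): centre of the top face of the lever's flat brass paddle, 56 (dispenser's x) by 50 (y) by 6 mm; moves with the lever. Lever up: dispenser frame x = -120, y = 107, z = 125 mm; fully down: x = -120, z = 69; its face tilts up to 8 degrees. Pressing its centre takes about 6 to 10 N; a firm stop ends the stroke. Nothing stands under it. Let go, it springs up and the lid slams.
- lever (a joint): lever angle, rad: 0 = up (lid shut), 0.28 = right down on its stop. Hinged 200 mm behind the paddle (dispenser frame x = 80, z = 98 mm).
- lid (a joint): lid angle, rad: 0 = fully shut, about 1.0 = fully open. It is linked to the lever (lid = 3.6 x lever angle), so 1 mm of paddle travel turns it about 0.018 rad; it falls by its weight and a spring when the lever is let go.
- lid_front (a point): centre of the outer face of the lid's front plate, an aluminium hood 107 long by 118 wide by 80 mm high over the mouth of the chute; with the lid shut at dispenser x = -7, z = 85 mm. Shut, the lid's top is 127 above the counter; fully open it reaches 196; all the way it stays at x above -15.
- tin_a_center (a point): centre of the front tin, a plain steel cylinder 54 in diameter and 82 mm long, lying across the chute behind the lid; at the start about x = 24 mm in the dispenser's frame. Rolls into the tray once the lid is about half open.
- tin_b_center (a point): centre of the second tin, the same size, lying behind the first at about x = 78 mm in the dispenser's frame; follows it into the tray.
- mug: white mug, 80 in diameter, 90 mm high, standing beside the lever arm's rear; origin under its centre. Leave alone.
- spice_jar: small amber jar, 48 in diameter, 75 mm high, in front of the tray; origin under its centre. Leave alone.
- sugar_jar: glass jar, 80 in diameter, 120 mm high, on the side away from the lever; origin under its centre. Leave alone.
- oil_bottle: green bottle, 60 in diameter, 200 mm high, to the robot's left; origin under its centre. Leave alone.
- cup: terracotta cup, 72 in diameter, 70 mm high, to the robot's left; origin under its centre. Leave alone.
- bowl: white bowl, 130 in diameter, 55 mm high, to the robot's right; origin under its centre. Leave alone.
- spoon: spoon lying on the counter, near and left, some 10 mm high; origin under its middle. Leave alone.
Mind the look-alikes: they are no part of the job. Leave any yellow look-alike of the part that bears tin_b_center alone.

How it is judged (in metres and radians):
On the way, in this order (a step that is already met when the one before it is completed fails the run):
1. the lever is held right down, the lid fully open, and both tins lie in the tray (value of joint lid above 0.92 rad and x of tin_a_center in the frame of dispenser between -0.145 and -0.01 m and x of tin_b_center in the frame of dispenser between -0.145 and -0.01 m and z of each of tin_a_center, tin_b_center in the frame of dispenser below 0.08 m), for 0.3 s.
2. the lid is fully shut again (value of joint lid below 0.04 rad), for 0.3 s.
At the end, for the whole second after the job is handed in: the lid is shut (within 0.04 rad), and both tins lie at rest inside the tray, past the mouth of the chute, after the lid was held fully open (above 0.92 rad) until both were there (value of joint lid below 0.04 rad and x of tin_a_center in the frame of dispenser between -0.145 and -0.01 m and x of tin_b_center in the frame of dispenser between -0.145 and -0.01 m and z of each of tin_a_center, tin_b_center in the frame of dispenser below 0.08 m and linear speed of each of tin_a, tin_b below 0.05 m/s); the robot touches nothing.
It fails at once if the lid comes down faster than 1.8 rad/s (dropped or slammed) (velocity of joint lid below -1.8 rad/s).
It fails at once if the robot touches the lid itself (contact force between lid and the arm above 1 N).
It fails at once if the fingers touch the lid itself (contact force between lid and the fingers above 1 N).
It fails at once if the robot touches or lifts a tin (contact force between any of tin_a, tin_b and the arm above 0.5 N or contact force between any of tin_a, tin_b and the fingers above 0.5 N or z of any of tin_a_center, tin_b_center in the frame of dispenser above 0.13 m).
It fails at once if something else on the counter is pushed, lifted or knocked over (moved more than 20 mm) (distance of any of mug, spice_jar, sugar_jar, oil_bottle, cup, bowl, spoon from where it was at the start of the episode above 0.02 m).
It also fails if it takes over 42 s, if anything falls off the work surface, if the arm or the gripper's body presses on something with over 40 N, if the wrist force passes 120 N, or if a joint passes its speed limit or range.

### The arm

A 7-joint arm with a two-finger parallel gripper is mounted at the origin on the work surface. World frame = base frame: x ahead of the robot, y to its left, z up, the work surface at z = 0. Lengths are in mm, angles in rad, forces in N, time in s.
With the tool pointing down it reaches from about 425 to 875 mm from the base axis. Payload 8.4 kg.
Tool frame: the origin (TCP) lies between the finger pads; the fingertips stand ahead of it and the grasp point (between the pads) lies 11 mm behind it (ctrl.tip_extent is the z of the fingertips in the tool frame, in mm); z points along the fingers, y is the line along which they close (so a half turn about z gives the same grasp; the last joint's range is limited). The gripper opens to 85 mm and grips with 20 to 120 N. Pads are 22 mm wide; open, the fingers measure 114 mm over their backs; the gripper's body (76 mm by 85 mm) begins 54 mm behind the grasp point. The pads swing forward as they close: fully open they stand 13 mm farther back than shut.
Start: joints at [-1.321, 0.333, 0.04, 1.465, -0.013, 1.343, -0.059], TCP at [222.151, 610.83, 239.308] pointing down, gripper open.
Joint ranges: [-2.58, 2.58], [-0.38, 2.09], [-1.3, 1.39], [0.25, 2.4], [-1.5, 4.64], [0.08, 2.09], [-2.65, 2.65]. Speed limits (rad/s): [2.22, 2.22, 2.79, 2.79, 3.14, 3.14, 3.14].

### API

Orientations are given as a rotation vector (axis times angle).
In Python, from station import ctrl, vision gives the robot as it stands.
- The arm moves only by the tool move_arm, never from a script. Its argument "moves" is a list of rows, each a list of 3 entries, a list of its own where there are three numbers: the shift along the tool's x, y, z normalised to -1 to 1, where 1 is 15 cm, then the turn, a rotation vector about the tool's x, y, z normalised to -1 to 1, where 1 is 60 degrees, then the closure, from -1 (fully open) to 1 (shut). In form: [[[tx, ty, tz], [rx, ry, rz], jaw], ...]. A call has 1 to 10 rows; each row is the pose to reach, as a shift and turn from the pose commanded when the call began, along the tool's axes at that moment; what a row does not reach only later rows make up. A row lasts 1/12 s, in which the tool goes at most 41.7 mm and 7.16 degrees, less where a joint would pass 70% of its speed; a pose out of reach is approached as far as the arm can. A call with a number of a shift or a turn outside -1 to 1 is refused whole. A call with a gripper value outside its range is refused whole. The fingers move at their own pace and stop on an object; "force" is the grip in N (left out, the last holds). Time passes only in rows, so rows that repeat a pose let the fingers close. It gives the time, the measured TCP pose, the force, the opening and the grip force at its end, in the units of the state.
- ctrl.state(): the state, without advancing time (a new reading comes with each control period).
- vision.camera(name): name is "scene" or "side" or "wrist"; returns a dict with "color" (480x640x3 uint8, blue, green, red), "depth" (480x640 float32, mm along the optical axis (not along the pixel's ray), 0 where there is no reading), "fx", "fy", "cx", "cy" (pixels), "R" (3x3) and "t" (3): a world point X has camera coordinates R X + t. Camera axes: x right, y down, z forward; pixel columns grow to the right and rows downward; lengths in mm; the calibration is good to about 2 mm. A picture is of the moment at which its call begins.
- ctrl.sign_off(): hands the job in; it is judged then, once.
The state is a dict: "clock": time; "q": joint angles; "qd": joint speeds; "tau": joint torques, N m; "position": TCP position; "ee_rot": TCP orientation; "ft_force": force on the tool from outside, world axes, zero at the start; "moment": the same for the moment, N m; "width": opening from 0.0 (shut) to 1.0 (fully open); "finger_force": force on a finger pad.
Only numpy, scipy, OpenCV 4.12 (cv2) and the standard library are available. Lean on these libraries where they do the work, as an engineer would, in place of code of your own. Each camera call takes 0.05 s, during which the arm holds its last target. There are 200 camera calls.

## Working session

There is one attempt and no reset: what is moved stays moved. The work goes in short steps, Python scripts to look and compute and a tool call to move; the robot and the scene stay as the last step left them, time stands still between calls to the robot, and variables do not carry over. Pictures are saved under pics/ and viewed, at most 10 in all, crops included, and the job is handed in when it is done.

Besides the shell and the picture viewer there is one more tool, called after "Request:" as name(argument=value, ...) on one line, values as JSON. move_arm: Moves the arm, as the interface text tells. Its arguments: {"type":"object","properties":{"moves":{"type":"array","items":{"type":"array"}},"force":{"type":"number"}},"required":["moves"]}

```bash
mkdir -p pics; cat > h.py <<'E'
import numpy as np,cv2
from station import ctrl,vision
def pts(c):
    d=c["depth"];v,u=np.indices(d.shape)
    P=np.stack([(u-c["cx"])/c["fx"]*d,(v-c["cy"])/c["fy"]*d,d],-1)
    return (P-np.array(c["t"]))@np.array(c["R"])
E
python3 - <<'E'
from h import *
s=ctrl.state();print(s["position"],s["ee_rot"],s["clock"],s["ft_force"],ctrl.tip_extent)
for n in ["scene","side"]:
    c=vision.camera(n);cv2.imwrite(f"pics/{n}0.png",c["color"]);np.savez(f"{n}.npz",**c)
E
```

```text
[222.0541769  610.39620209 238.38274076] [-5.45177384e-01 -3.09376945e+00  2.64824106e-03] 0.0 [ 0.46797408 -0.05913165  0.13419763] 8.0
```

View pics/scene0.png

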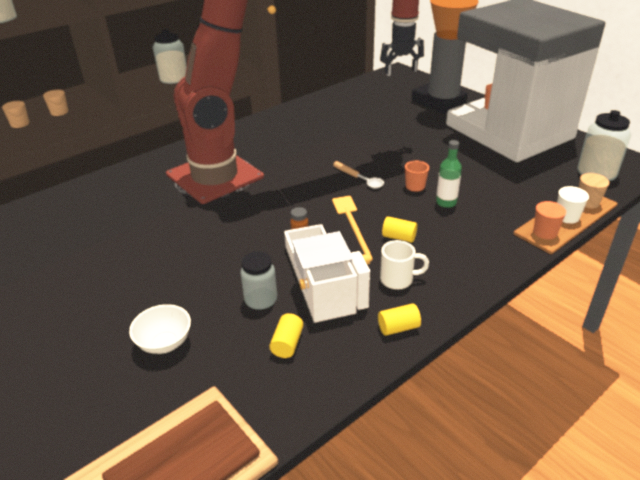

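View pics/side0.png

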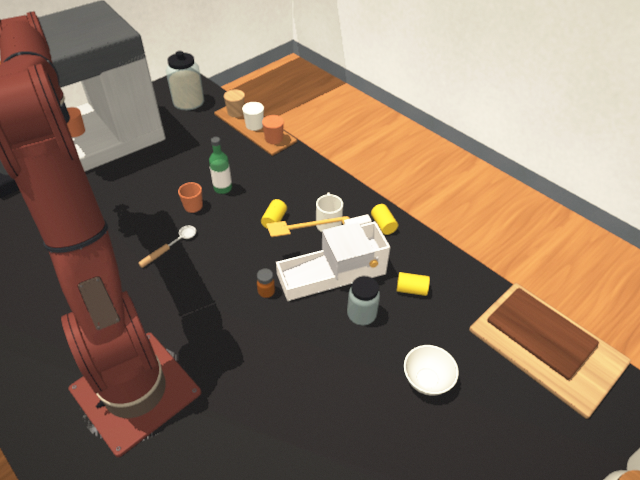

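The brass paddle is at (344,204) in the scene view and (278,229) in the side view. Its arm runs back to the case at about (362,260). The white dispenser is at about (325,270), and the yellow cylinders are look-alikes. The spice jar is at (299,217) and the mug at (398,265).

```bash
cat > m.py <<'E'
from h import *
for n,(u0,v0,u1,v1) in dict(scene=(325,190,372,262),side=(262,212,350,240)).items():
    c=dict(np.load(f"{n}.npz"));P=pts(c);hsv=cv2.cvtColor(c["color"],cv2.COLOR_BGR2HSV)
    m=cv2.inRange(hsv,(12,110,110),(28,255,255))>0
    w=np.zeros_like(m);w[v0:v1,u0:u1]=1
    m&=w&(c["depth"]>0)&(P[...,2]>80)&(P[...,2]<160)
    X=P[m];print(n,len(X),"z pct",np.percentile(X[:,2],[5,50,95]))
    mu=X[:,:2].mean(0);_,_,V=np.linalg.svd(X[:,:2]-mu);a=V[0]
    if a@(mu-0)<0:a=-a
    s=(X[:,:2]-mu)@a;l=(X[:,:2]-mu)@V[1]
    print("axis",a,np.degrees(np.arctan2(a[1],a[0])))
    for lo in np.arange(s.min(),s.max(),12):
        k=(s>=lo)&(s<lo+12)
        if k.sum():print(round(lo),k.sum(),X[k].mean(0).round(),np.ptp(l[k]).round())
    # white dispenser walls
    W=(cv2.inRange(hsv,(0,0,120),(180,60,255))>0)&(c["depth"]>0)&(P[...,2]>40)&(P[...,2]<135)
    W&=np.hypot(P[...,0]-mu[0],P[...,1]-mu[1])<330
    for zl,zh in [(46,56),(112,122),(123,131)]:
        Y=P[W&(P[...,2]>zl)&(P[...,2]<zh)]
        if len(Y)>5:
            r=cv2.minAreaRect(Y[:,:2].astype(np.float32));print(zl,len(Y),r)
E
python3 m.py
```

```text
scene 570 z pct [102.55441014 118.92262723 127.07677682]
axis [ 0.90423301 -0.42703941] -25.279820170789808
-97 31 [513.  89. 126.] 48.0
-85 58 [522.  85. 126.] 49.0
-73 60 [532.  78. 124.] 47.0
-61 62 [544.  76. 122.] 49.0
-49 61 [554.  68. 120.] 46.0
-37 31 [564.  68. 120.] 44.0
-25 15 [576.  60. 118.] 13.0
-13 18 [587.  55. 117.] 13.0
-1 15 [597.  49. 116.] 11.0
11 16 [610.  44. 115.] 10.0
23 14 [618.  40. 113.] 11.0
35 17 [630.  34. 113.] 10.0
47 20 [641.  30. 111.] 10.0
59 17 [652.  25. 109.] 11.0
71 19 [663.  20. 108.] 12.0
83 17 [674.  15. 107.] 10.0
95 18 [685.  10. 105.] 11.0
107 18 [695.   5. 105.] 11.0
119 17 [706.   1. 103.] 20.0
131 33 [717. -10. 105.] 20.0
143 13 [722. -15. 102.] 13.0
46 650 ((653.2286987304688, -73.55769348144531), (376.3212585449219, 316.0926513671875), 17.51361846923828)
112 537 ((670.8216552734375, -85.21408081054688), (144.78599548339844, 163.08392333984375), 66.34812927246094)
123 1404 ((644.1934814453125, -87.79480743408203), (118.99281311035156, 114.0438232421875), 65.29686737060547)
side 516 z pct [101.81556394 120.29830032 128.39834236]
axis [
[... 234 characters left out ...]
9. 118.] 12.0
1 19 [590.  55. 116.] 12.0
13 17 [601.  49. 115.] 13.0
25 17 [612.  45. 114.] 11.0
37 15 [624.  41. 111.] 12.0
49 17 [633.  35. 111.] 8.0
61 12 [643.  30. 109.] 9.0
73 16 [655.  25. 107.] 11.0
85 12 [666.  20. 106.] 11.0
97 15 [676.  16. 103.] 7.0
109 14 [687.   9. 104.] 9.0
121 17 [698.   2. 103.] 29.0
133 21 [706.  -3. 105.] 24.0
145 10 [716.  -9. 108.] 12.0
46 525 ((636.4296875, -50.7073974609375), (358.6279602050781, 280.39190673828125), 20.932418823242188)
112 471 ((654.4469604492188, -114.64662170410156), (219.43994140625, 159.50367736816406), 66.09577178955078)
123 1137 ((642.9876708984375, -113.80575561523438), (206.20913696289062, 136.8456268310547), 65.55709838867188)
```

Both views agree: paddle centre is about (535,79,124) mm and the dispenser's x axis points at about -25° in world. I'll raise the tool, close the fingers and move over in stages.

Request:
move_arm(moves=[[[0,0,-0.3],[0,0,0],1],[[0,0,-0.3],[0,0,0],1],[[-0.8,-0.66,-0.3],[0,0,0],1],[[-0.8,-0.66,-0.3],[0,0,0],1],[[-0.8,-0.66,-0.3],[0,0,0],1],[[-0.8,-0.66,-0.3],[0,0,0],1],[[-0.8,-0.66,-0.3],[0,0,0],1],[[-0.8,-0.66,-0.3],[0,0,0],1]])

```text
clock: 0.77
position: [302.7, 475.3, 285.0]
ee_rot: [0.551, 3.093, 0.002]
ft_force: [-0.4, 0.6, 0.2]
width: -0.004
finger_force: 0.0
```

Request:
move_arm(moves=[[[-0.8,-0.66,0],[0,0,0],1],[[-0.8,-0.66,0],[0,0,0],1],[[-0.8,-0.66,0],[0,0,0],1],[[-0.8,-0.66,0],[0,0,0],1],[[-0.8,-0.66,0],[0,0,0],1],[[-0.8,-0.66,0],[0,0,0],1]])

```text
clock: 1.27
position: [380.5, 342.6, 284.6]
ee_rot: [0.548, 3.093, 0.001]
ft_force: [-0.1, 1.4, -1.1]
width: -0.004
finger_force: 0.0
```

Request:
move_arm(moves=[[[-0.8,-0.66,0],[0,0,0],1],[[-0.8,-0.66,0],[0,0,0],1],[[-0.8,-0.66,0],[0,0,0],1],[[-0.8,-0.66,0],[0,0,0],1],[[-0.8,-0.66,0],[0,0,0],1],[[-0.8,-0.66,0],[0,0,0],1]])

```text
clock: 1.77
position: [459.2, 209.4, 284.3]
ee_rot: [-0.546, -3.094, -0.0]
ft_force: [-0.2, 1.3, -0.6]
width: -0.002
finger_force: 0.0
```

Request:
move_arm(moves=[[[-0.77,-0.63,0],[0,0,0],1],[[-0.77,-0.63,0],[0,0,0],1],[[-0.77,-0.63,0],[0,0,0],1],[[-0.77,-0.63,0],[0,0,0],1],[[-0.77,-0.63,0],[0,0,0],1],[[-0.77,-0.63,0],[0,0,0],1],[[-0.77,-0.63,0],[0,0,0],1],[[-0.77,-0.63,0],[0,0,0],1]])

```text
clock: 2.43
position: [534.6, 83.4, 284.1]
ee_rot: [-0.538, -3.094, -0.0]
ft_force: [-0.2, 0.8, -1.0]
width: 0.002
finger_force: 0.0
```

Request:
move_arm(moves=[[[0.01,-0.025,0.4],[0,0,0],1],[[0.01,-0.025,0.8],[0,0,0],1],[[0.01,-0.025,0.8],[0,0,0],1],[[0.01,-0.025,0.8],[0,0,0],1],[[0.01,-0.025,0.8],[0,0,0],1],[[0.01,-0.025,0.8],[0,0,0],1],[[0.01,-0.025,0.8],[0,0,0],1]])

```text
clock: 3.02
position: [534.1, 78.3, 167.1]
ee_rot: [0.543, 3.091, 0.003]
ft_force: [0.6, 0.6, 0.6]
width: -0.002
finger_force: 0.0
```

```bash
python3 - <<'E'
from h import *
print(ctrl.state()["position"])
I=[cv2.resize(vision.camera(n)["color"][v:v+150,u:u+150],(400,400)) for n,u,v in [("scene",270,130),("side",230,150)]]
cv2.imwrite("pics/a.png",np.hstack(I))
E
```

```text
[534.07249098  78.26958884 167.07930026]
```

View pics/a.png

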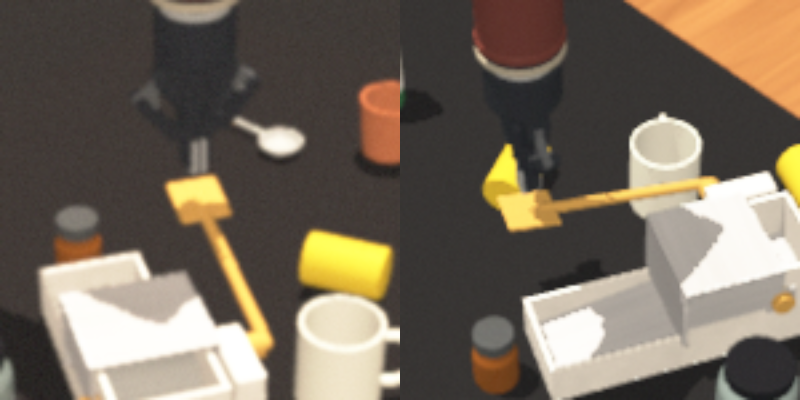

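The closed tips are centred over the paddle, with about 34 mm of gap. Pressing down now.

Request:
move_arm(moves=[[[0,0,0.1],[0,0,0],1],[[0,0,0.18],[0,0,0],1],[[0,0,0.22],[0,0,0],1],[[0,0,0.25],[0,0,0],1],[[0,0,0.28],[0,0,0],1],[[0,0,0.31],[0,0,0],1],[[0,0,0.34],[0,0,0],1],[[0,0,0.34],[0,0,0],1]])

```text
clock: 3.78
position: [532.0, 77.7, 113.0]
ee_rot: [-0.544, -3.093, -0.0]
ft_force: [-0.8, -0.3, 0.3]
width: 0.003
finger_force: 0.0
```

```bash
python3 - <<'E'
from h import *
s=ctrl.state();print(s["position"],s["ft_force"])
I=[cv2.resize(vision.camera(n)["color"][v:v+150,u:u+150],(400,400)) for n,u,v in [("scene",270,130),("side",230,150)]]
cv2.imwrite("pics/b.png",np.hstack(I))
E
```

```text
[532.0380565   77.74994702 112.98906119] [-0.83732    -0.31790848  0.30172364]
```

View pics/b.png

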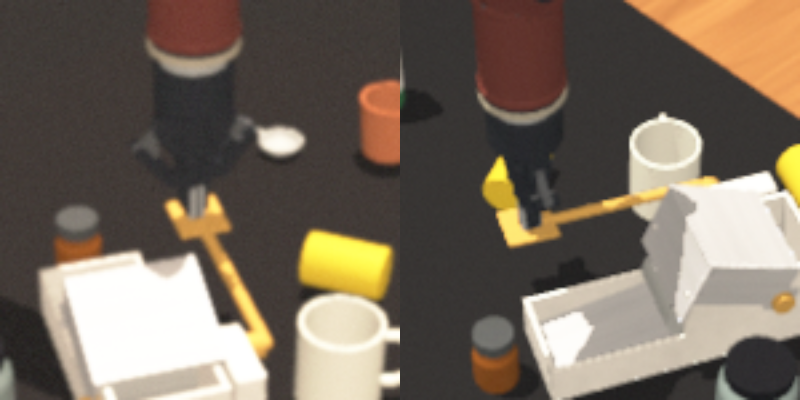

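The tips are on the paddle centre and the lid is partly open. Continuing to the stop.

Request:
move_arm(moves=[[[0,0,0.03],[0,0,0],1],[[0,0,0.06],[0,0,0],1],[[0,0,0.09],[0,0,0],1],[[0,0,0.12],[0,0,0],1],[[0,0,0.15],[0,0,0],1],[[0,0,0.18],[0,0,0],1],[[0,0,0.21],[0,0,0],1],[[0,0,0.23],[0,0,0],1],[[0,0,0.24],[0,0,0],1],[[0,0,0.24],[0,0,0],1]])

```text
clock: 4.72
position: [534.2, 76.9, 78.1]
ee_rot: [0.546, 3.091, 0.001]
ft_force: [2.7, -1.3, 9.5]
width: -0.001
finger_force: 4.2
```

Request:
move_arm(moves=[[[0,0,0.01],[0,0,0],1],[[0,0,0.02],[0,0,0],1],[[0,0,0.02],[0,0,0],1],[[0,0,0.02],[0,0,0],1],[[0,0,0.02],[0,0,0],1],[[0,0,0.02],[0,0,0],1]])

```text
clock: 5.22
position: [534.5, 77.0, 77.3]
ee_rot: [0.546, 3.09, 0.003]
ft_force: [-7.9, -2.5, 28.9]
width: -0.006
finger_force: 14.9
```

The force has jumped to 29 N, so the lever is on its stop. Holding while the tins roll.

Request:
move_arm(moves=[[[0,0,0],[0,0,0],1],[[0,0,0],[0,0,0],1],[[0,0,0],[0,0,0],1],[[0,0,0],[0,0,0],1],[[0,0,0],[0,0,0],1],[[0,0,0],[0,0,0],1],[[0,0,0],[0,0,0],1],[[0,0,0],[0,0,0],1],[[0,0,0],[0,0,0],1],[[0,0,0],[0,0,0],1]])

```text
clock: 6.05
position: [534.5, 77.0, 77.3]
ee_rot: [0.546, 3.09, 0.003]
ft_force: [-7.9, -3.3, 29.9]
width: -0.001
finger_force: 14.8
```

```bash
python3 - <<'E'
from h import *
s=ctrl.state();print(s["position"],s["ft_force"])
I=[cv2.resize(vision.camera(n)["color"][v:v+150,u:u+150],(400,400)) for n,u,v in [("scene",260,190),("side",250,180)]]
cv2.imwrite("pics/c.png",np.hstack(I))
E
```

```text
[534.50024504  76.97780832  77.33540908] [-7.87720558 -3.25831748 29.87303447]
```

View pics/c.png

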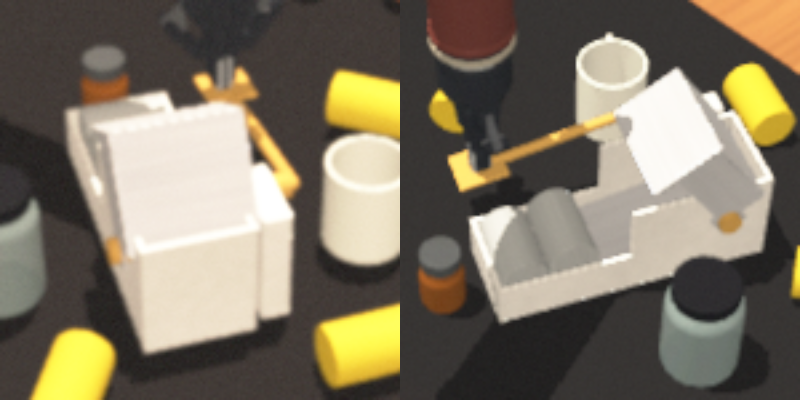

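Both steel tins are in the tray (side crop, about (510,240) and (560,230)) with the lid fully open. I'll hold a moment longer, then ease up at about 18 mm/s.

Request:
move_arm(moves=[[[0,0,0],[0,0,0],1],[[0,0,0],[0,0,0],1],[[0,0,0],[0,0,0],1],[[0,0,0],[0,0,0],1],[[0,0,-0.01],[0,0,0],1],[[0,0,-0.02],[0,0,0],1],[[0,0,-0.03],[0,0,0],1],[[0,0,-0.04],[0,0,0],1],[[0,0,-0.05],[0,0,0],1],[[0,0,-0.06],[0,0,0],1]])

```text
clock: 6.98
position: [533.6, 77.3, 84.3]
ee_rot: [0.545, 3.092, 0.001]
ft_force: [-0.8, -0.9, 6.6]
width: -0.002
finger_force: 3.4
```

Request:
move_arm(moves=[[[0,0,-0.01],[0,0,0],1],[[0,0,-0.02],[0,0,0],1],[[0,0,-0.03],[0,0,0],1],[[0,0,-0.04],[0,0,0],1],[[0,0,-0.05],[0,0,0],1],[[0,0,-0.06],[0,0,0],1],[[0,0,-0.07],[0,0,0],1],[[0,0,-0.08],[0,0,0],1],[[0,0,-0.09],[0,0,0],1],[[0,0,-0.1],[0,0,0],1]])

```text
clock: 7.82
position: [532.7, 77.6, 99.0]
ee_rot: [0.545, 3.094, 0.001]
ft_force: [-2.8, 0.7, 7.5]
width: -0.001
finger_force: 3.7
```

Request:
move_arm(moves=[[[0,0,-0.01],[0,0,0],1],[[0,0,-0.02],[0,0,0],1],[[0,0,-0.03],[0,0,0],1],[[0,0,-0.04],[0,0,0],1],[[0,0,-0.05],[0,0,0],1],[[0,0,-0.06],[0,0,0],1],[[0,0,-0.07],[0,0,0],1],[[0,0,-0.08],[0,0,0],1],[[0,0,-0.09],[0,0,0],1],[[0,0,-0.1],[0,0,0],1]])

```text
clock: 8.65
position: [532.7, 77.6, 114.1]
ee_rot: [0.545, 3.094, 0.001]
ft_force: [-2.5, 0.4, 8.4]
width: 0.002
finger_force: 3.7
```

Request:
move_arm(moves=[[[0,0,-0.01],[0,0,0],1],[[0,0,-0.02],[0,0,0],1],[[0,0,-0.03],[0,0,0],1],[[0,0,-0.04],[0,0,0],1],[[0,0,-0.05],[0,0,0],1],[[0,0,-0.06],[0,0,0],1],[[0,0,-0.07],[0,0,0],1],[[0,0,-0.08],[0,0,0],1],[[0,0,-0.09],[0,0,0],1],[[0,0,-0.1],[0,0,0],1]])

```text
clock: 9.48
position: [533.7, 77.2, 129.5]
ee_rot: [0.545, 3.091, 0.001]
ft_force: [0.4, -1.2, 7.6]
width: 0.0
finger_force: 3.8
```

Request:
move_arm(moves=[[[0,0,-0.01],[0,0,0],1],[[0,0,-0.02],[0,0,0],1],[[0,0,-0.03],[0,0,0],1],[[0,0,-0.04],[0,0,0],1],[[0,0,-0.05],[0,0,0],1],[[0,0,-0.06],[0,0,0],1],[[0,0,-0.07],[0,0,0],1],[[0,0,-0.08],[0,0,0],1],[[0,0,-0.09],[0,0,0],1],[[0,0,-0.1],[0,0,0],1]])

```text
clock: 10.32
position: [532.5, 77.4, 143.4]
ee_rot: [-0.545, -3.094, 0.0]
ft_force: [-0.5, -0.2, -0.5]
width: -0.005
finger_force: 0.0
```

The fingers are clear of the paddle. Raising further and checking.

Request:
move_arm(moves=[[[0,0,-0.2],[0,0,0],1],[[0,0,-0.5],[0,0,0],1],[[0,0,-0.5],[0,0,0],1],[[0,0,-0.5],[0,0,0],1],[[0,0,-0.5],[0,0,0],1],[[0,0,-0.5],[0,0,0],1],[[0,0,-0.5],[0,0,0],1],[[0,0,-0.5],[0,0,0],1]])

```text
clock: 10.98
position: [532.0, 77.3, 217.3]
ee_rot: [-0.545, -3.092, 0.002]
ft_force: [0.8, 0.6, -0.2]
width: 0.001
finger_force: 0.0
```

```bash
python3 - <<'E'
from h import *
I=[cv2.resize(vision.camera(n)["color"][v:v+150,u:u+150],(400,400)) for n,u,v in [("scene",260,190),("side",250,180)]]
cv2.imwrite("pics/d.png",np.hstack(I))
E
```

```text
(no output)
```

View pics/d.png

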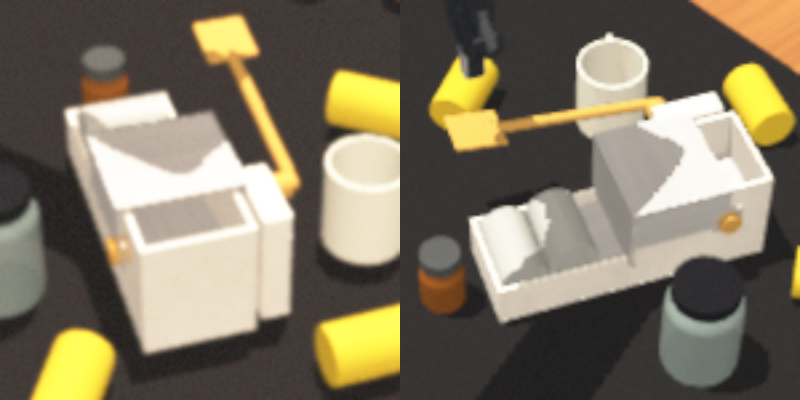

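The lid is shut, the lever is up, both tins are in the tray and the arm is clear.

```bash
python3 -c "
from station import ctrl
print(ctrl.sign_off())"
```

```text
the job is handed in; nothing more can be done
None
```

The job is handed in: both tins are in the tray, the lid was eased shut over about 3.3 s, the last picture shows it shut with the arm clear of the dispenser, and no verdict came back.

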